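# Lean the worklist tablet on its reading stand

### The job

Lift the tablet out of its upright dock and lean it back on the dark steel reading stand, screen facing up and outward: its short lower edge on the base plate and butted against the front lip, its back resting on the bar, square to the stand and in the middle of it. Lay it back gently, without letting it drop or flop over, let go of it, and leave the other things on the bench where they are.

Things in the scene. Friction and masses are not known exactly. Their poses are not given: they have to be found in the camera images.
- tablet: Tablet computer in a dark grey case, a slab 190 mm high, 125 mm wide and 10 mm thick, 0.27 to 0.53 kg. Starts upright in the dock, its lower 40 mm in the slot. Origin: centre of its lower short edge face (mid thickness). z runs up along its height, y across its width, x is the normal of the screen (the screen is on the +x face, the plain back on -x).
- tablet_top (a point): Centre of the tablet's upper short edge face, 190 mm along the tablet's z from its origin; a good place to grip across the 10 mm thickness. Same axes as the tablet.
- dock: Fixed white plastic block with a slot in which the tablet stands upright: 75 mm (x) by 165 mm (y), 45 mm high; the slot is 13 mm (x) by 131 mm (y), open at the top, its floor 5 mm above the bench. Origin: centre of the underside; z up. The tablet's axes start parallel to the dock's.
- stand: Fixed dark steel reading stand: base plate 150 (x) by 160 (y) by 8 mm thick; along its front (+x) a lip 8 mm thick, 14 mm above the plate; behind, a level round bar along y, 12 mm in diameter, 122 mm long, on two sloping legs. Origin: centre of the underside; x to the front (the reader), y along the lip, z up. A tablet against lip and bar leans 32 degrees from upright, its top towards -x.
- stand_stop (a point): Middle of the inner corner between the stand's plate and lip, 60 mm in front of the stand's origin and 8 mm above the bench: where the lower edge of the tablet must butt. Axes as the stand.
- stand_bar (a point): Middle of the axis of the stand's bar (radius 6 mm), 14.5 mm behind the stand's origin and 102.3 mm above the bench. Axes as the stand.
- tube_rack: Bystander: loose aluminium rack of capped tubes, 95 mm by 215 mm, 93 mm high with the caps, 0.7 kg. Origin: centre of the underside.
- reagent: Bystander: loose white round bottle with a black cap, 72 mm in diameter, 140 mm high, 0.45 kg. Origin: centre of the underside.
- mouse: Bystander: loose black computer mouse, 105 mm by 60 mm, 32 mm high, 0.11 kg. Origin: centre of the underside.
- slide_box: Bystander: loose white flat box for microscope slides, 100 mm by 150 mm, 34 mm high, 0.4 kg. Origin: centre of the underside.
Things that resemble listed ones, but are neither listed nor needed, are in the scene too. Of the things shaped like the stand, the steel one is meant.

How it is judged:
By the outcome, as a careful person would: the job done as asked, in the order asked, and still so for the second after the job is handed in, with the robot touching nothing.
It also fails if it takes over 45 s, if anything falls off the work surface, if the arm or the gripper's body presses on something with over 40 N, if the wrist force passes 120 N, or if a joint passes its speed limit or range.

### The arm

A 7-joint arm with a two-finger parallel gripper is mounted at the origin on the work surface. World frame = base frame: x ahead of the robot, y to its left, z up, the work surface at z = 0. Lengths are in m, angles in rad, forces in N, time in s.
With the tool pointing down it reaches from about 0.4 to 0.75 m from the base axis. Payload 19.5 kg.
Tool frame: the origin (TCP) lies at the centre of the arm's flange, where the gripper is bolted on; the fingertips stand 173 mm ahead of it and the grasp point (between the pads) lies 155 mm ahead of it (bot.tcp_to_grasp is the distance from the TCP to the grasp point, in m); z points along the fingers, y is the line along which they close (so a half turn about z gives the same grasp; the last joint's range is limited). The gripper opens to 85 mm and grips with 20 to 120 N. Pads are 22 mm wide; open, the fingers measure 114 mm over their backs; the gripper's body (76 mm by 85 mm) begins 54 mm behind the grasp point. The pads swing forward as they close: fully open they stand 13 mm farther back than shut.
Start: joints at [1.093, 0.707, -0.028, 1.485, 0.022, 0.951, -0.075], TCP at [0.243, -0.521, 0.405] pointing down, gripper open.
Joint ranges: [-2.71, 2.71], [-0.32, 2.16], [-1.57, 1.52], [0, 2.45], [-1.46, 4.6], [0, 2.02], [-2.83, 2.83]. Speed limits (rad/s): [1.89, 1.89, 2.57, 2.57, 3.01, 3.01, 3.01].

### API

Orientations are given as a unit quaternion [x, y, z, w].
In Python, from station import bot, optics, workorder gives the robot as it stands.
- The arm moves only by the shell command python3 -m inch 'ROWS' [FORCE]. ROWS is JSON, a list of rows, each an object of numbers: "tx", "ty", "tz": the shift along the tool's x, y, z in units of 0.4 m (1.0 is 0.4 m); "rx", "ry", "rz": the turn, a rotation vector about the tool's x, y, z in units of pi rad (1.0 is pi rad); "grip": the opening, from 0 (shut) to 1 (fully open). A call has exactly 5 rows; each row is the pose to reach, as a shift and turn from the pose commanded when the call began, along the tool's axes at that moment, turning the shorter way round; what a row does not reach only later rows make up. A row lasts 1/12 s, in which the tool goes at most 41.7 mm and 7.16 degrees, less where a joint would pass 70% of its speed; a pose out of reach is approached as far as the arm can. A call with a number of a shift or a turn outside -1 to 1 is refused whole. A call with a gripper value outside its range is refused whole. The fingers move at their own pace and stop on an object; FORCE is the grip in N (left out, the last holds). Time passes only in rows, so rows that repeat a pose let the fingers close, or fill a call up. It gives the time, the measured TCP pose, the force, the opening and the grip force at its end, in the units of the state.
- bot.observe(): the state, without advancing time (a new reading comes with each control period).
- optics.camera(name): name is "side" or "top" or "wrist"; returns a dict with "image" (384x512x3 uint8, red, green, blue), "depth" (384x512 float32, m along the optical axis (not along the pixel's ray), 0 where there is no reading), "K" (3x3 intrinsics, pixels), "dist_coeffs" ([k1, k2, p1, p2, k3] as OpenCV has them; the pictures are not rectified), "rvec" (rotation vector, rad) and "tvec" (3), from world to camera coordinates, as OpenCV has them. Camera axes: x right, y down, z forward; pixel columns grow to the right and rows downward; lengths in m; the calibration is good to about 2 mm. A picture is of the moment at which its call begins.
- workorder.finish_job(): hands the job in; it is judged then, once.
The state is a dict: "time_s": time; "joints": joint angles; "joint_velocities": joint speeds; "tau": joint torques, N m; "position": TCP position; "eef_rot": TCP orientation; "contact_force": force on the tool from outside, world axes, zero at the start; "wrist_torque": the same for the moment, N m; "gripper_width": finger opening in m; "finger_force": force on a finger pad.
Only numpy, scipy, OpenCV 4.12 (cv2) and the standard library are available. Lean on these libraries where they do the work, as an engineer would, in place of code of your own. Each camera call takes 0.05 s, during which the arm holds its last target. There are 200 camera calls.

## Working session

There is one attempt and no reset: what is moved stays moved. The work goes in short steps, Python scripts to look and compute and a shell command to move; the robot and the scene stay as the last step left them, time stands still between calls to the robot, and variables do not carry over. Pictures are saved under pics/ and viewed, at most 13 in all, crops included, and the job is handed in when it is done.

```bash
ls; mkdir -p pics; cat > h.py <<'E'
import numpy as np, cv2
from station import bot, optics, workorder
from scipy.spatial.transform import Rotation as R
def cloud(c):
    """world xyz per pixel from depth"""
    h,w=c["depth"].shape
    u,v=np.meshgrid(np.arange(w),np.arange(h))
    p=cv2.undistortPoints(np.stack([u,v],-1).reshape(-1,1,2).astype(float),np.array(c["K"]),np.array(c["dist_coeffs"])).reshape(h,w,2)
    z=c["depth"][...,None]
    P=np.concatenate([p*z,z],-1)
    Rm=cv2.Rodrigues(np.array(c["rvec"]))[0]
    W=(P-np.array(c["tvec"]).ravel())@Rm
    W[c["depth"]==0]=np.nan
    return W
E
python3 - <<'E'
from h import *
ims=[]
for n in("top","side"):
    c=optics.camera(n); np.savez(f"{n}0.npz",**c)
    ims.append(c["image"])
    cv2.imwrite(f"pics/{n}0.png",c["image"][...,::-1])
print(bot.observe())
E
```

```text
pics
{'time_s': 0.1, 'joints': array([ 1.09330132,  0.70702342, -0.02759478,  1.48491669,  0.02204172,
        0.95091956, -0.07553069]), 'joint_velocities': array([ 0.00176085, -0.00132522,  0.00074361, -0.00095929, -0.00207972,
        0.00019348, -0.00075639]), 'tau': array([ 4.73176387e-04, -8.84293699e+01,  1.23608563e+00, -2.36451656e+01,
        1.69221772e-02,  5.10029335e-03, -1.40357042e-04]), 'position': array([ 0.24269418, -0.52120741,  0.40429268]), 'eef_rot': array([ 9.76356675e-01,  2.16165242e-01, -1.41564607e-04, -4.60783456e-04]), 'contact_force': array([ 0.53671479, -0.31295027, -0.06754285]), 'wrist_torque': array([-0.01537022, -0.03997876,  0.03986293]), 'finger_force': 0.0, 'gripper_width': 0.08510772124147754}
```

View pics/top0.png

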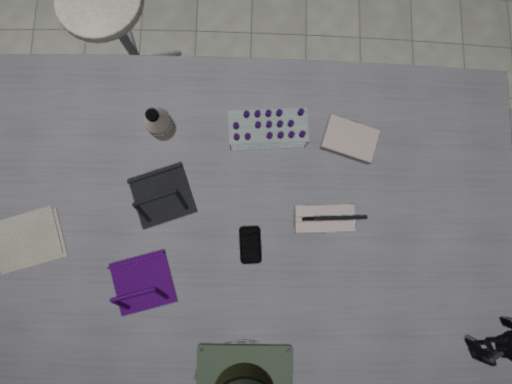

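View pics/side0.png

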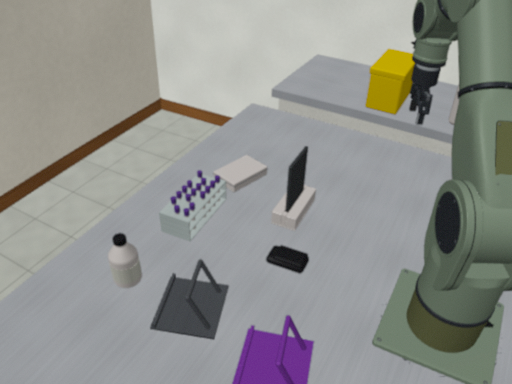

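The top view shows the dock and tablet at (325,218), and the steel stand at (162,195) with its lip on the far side, around (155,172). The side view shows the same things: tablet (297,180), steel stand (190,305).

Things that could be confused:
- **Stand:** the dark steel one at top (162,195) or the purple one at top (143,283). I choose the steel one.
- **Tablet:** the dark slab in the dock at (325,218), the black mouse at (250,245), or the flat white box at (350,138). I choose the slab in the dock.

Next I measure and take a close crop.

```bash
python3 - <<'E'
from h import *
C={n:dict(np.load(f"{n}0.npz")) for n in("top","side")}
for n,c in C.items():
    Rm=cv2.Rodrigues(c["rvec"])[0]; print(n,"cam at",(-Rm.T@c["tvec"].ravel()).round(3))
W=cloud(C["top"]); Ws=cloud(C["side"])
P=np.concatenate([W.reshape(-1,3),Ws.reshape(-1,3)])
src=np.r_[np.zeros(W.size//3),np.ones(Ws.size//3)]
def rect(m,name):
    q=P[m&np.isfinite(P[:,2])]; r=cv2.minAreaRect(q[:,:2].astype(np.float32)*1000)
    print(name,len(q),"c",np.round(r[0],1),"size",np.round(r[1],1),"ang",round(r[2],2),"med",q.mean(0).round(4))
    return q
ct=W[218,325];cs=W[195,162];print(ct,cs)
near=lambda c,r:np.hypot(P[:,0]-c[0],P[:,1]-c[1])<r
for s in(0,1):
    S=src==s; z=P[:,2]
    t=rect(S&near(ct,.15)&(z>.06)&(z<.25),f"{s} tablet above dock")
    if len(t): 
        x=t[:,:2]-t[:,:2].mean(0); d=np.linalg.svd(x,full_matrices=False)[2][0]; print("  dir",np.degrees(np.arctan2(d[1],d[0])),"zmax",np.percentile(t[:,2],98))
    rect(S&near(ct,.15)&(z>.183)&(z<.21),f"{s} tablet top")
    rect(S&near(ct,.15)&(z>.038)&(z<.05),f"{s} dock top")
    rect(S&near(cs,.13)&(z>.004)&(z<.014),f"{s} plate")
    rect(S&near(cs,.13)&(z>.016)&(z<.026),f"{s} lip")
    rect(S&near(cs,.13)&(z>.098)&(z<.12),f"{s} bar")
a=C["top"]["image"][165:250,110:390]; b=C["side"]["image"][140:345,140:330]
a=cv2.resize(a,None,fx=2.5,fy=2.5,interpolation=2);b=cv2.resize(b,None,fx=1.8,fy=1.8,interpolation=2)
o=np.zeros((a.shape[0]+b.shape[0],700,3),np.uint8);o[:a.shape[0],:a.shape[1]]=a;o[a.shape[0]:,:b.shape[1]]=b
o=np.clip(o.astype(float)*1.5+10,0,255).astype(np.uint8)
cv2.imwrite("pics/crop1.png",o[...,::-1])
E
```

```text
top cam at [0.467 0.011 0.987]
side cam at [0.087 0.786 0.857]
[ 0.481176   -0.17431992  0.19530456] [0.53141173 0.21816277 0.10820875]
0 tablet above dock 290 c [ 484.9 -209.2] size [ 10.8 122.9] ang 2.59 med [ 0.4843 -0.2002  0.1834]
  dir 92.26105942074541 zmax 0.19720744950320018
0 tablet top 238 c [ 484.3 -209.4] size [  9.4 122.7] ang 1.17 med [ 0.4844 -0.2064  0.1943]
0 dock top 1368 c [ 484.7 -210.1] size [ 75.3 164.6] ang 2.44 med [ 0.4844 -0.2076  0.0447]
0 plate 2403 c [523.2 231. ] size [229.6 218.7] ang 42.22 med [0.5361 0.2385 0.0079]
0 lip 194 c [543.9 244.8] size [125.6 157.9] ang 19.11 med [0.5919 0.2601 0.0214]
0 bar 218 c [525.1 237.1] size [ 13.9 119.7] ang 17.65 med [0.5256 0.2359 0.1066]
1 tablet above dock 749 c [ 481.3 -208.3] size [ 13.9 131.7] ang 2.29 med [ 0.4788 -0.1988  0.1371]
  dir 91.87680121066066 zmax 0.1964091536553258
1 tablet top 153 c [ 482.7 -208.2] size [ 11.3 131.7] ang 2.18 med [ 0.4809 -0.2025  0.1921]
1 dock top 633 c [ 480.8 -209.7] size [ 72.9 171.7] ang 2.17 med [ 0.4729 -0.1906  0.0441]
1 plate 2955 c [535.8 222.7] size [242.1 241.1] ang 22.8 med [0.5305 0.2459 0.0085]
1 lip 254 c [542.6 244.9] size [128.4 161.1] ang 19.67 med [0.5823 0.263  0.0216]
1 bar 242 c [522.7 238.5] size [ 14.9 121.1] ang 19.33 med [0.5206 0.2437 0.1072]
```

View pics/crop1.png

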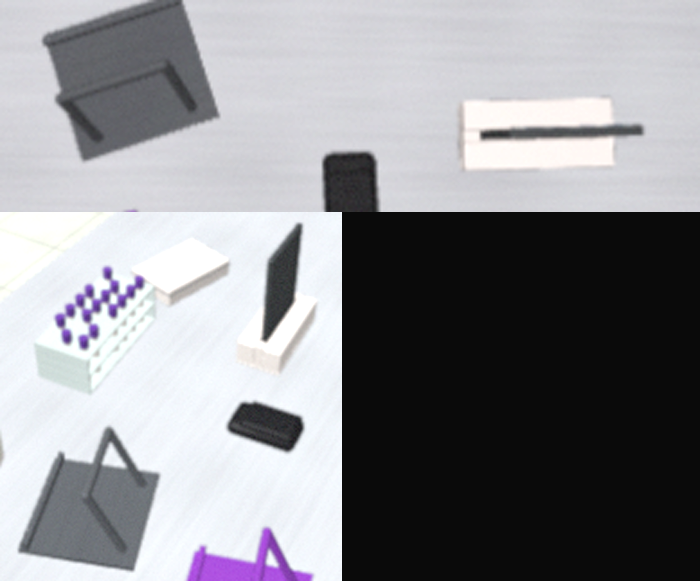

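The top crop shows the steel stand with its lip at the upper left, (45,40) to (180,5), and its bar in front of that. The dark slab stands in the white dock. The side camera sees the slab's -x face, near (283,290) in the crop. I still need to know whether that face is the screen, and to get better stand lines.

```bash
python3 - <<'E'
from h import *
C={n:dict(np.load(f"{n}0.npz")) for n in("top","side")}
for n,c in C.items():
    W=cloud(c); im=c["image"].astype(int); hsv=cv2.cvtColor(c["image"],cv2.COLOR_RGB2HSV)
    dark=(hsv[...,2]<120)&(hsv[...,1]<90)&(np.hypot(W[...,0]-.54,W[...,1]-.242)<.14)
    dark=dark.astype(np.uint8); k,l,s,_=cv2.connectedComponentsWithStats(dark); i=1+s[1:,4].argmax(); m=l==i
    q=W[m]; y=np.radians(18.5)
    # plate outline only: pixels with z<.012 
    for nm,lo,hi in(("plate",.0,.013),("lip",.018,.027),("bar",.1,.12)):
        p=q[(q[:,2]>lo)&(q[:,2]<hi)]
        ex=np.array([np.cos(y),np.sin(y)]);ey=np.array([-ex[1],ex[0]])
        if nm=="lip": p=p[p[:,:2]@ex> (np.array([.54,.242])@ex)+.045]
        r=cv2.minAreaRect((p[:,:2]*1000).astype(np.float32)); print(n,nm,len(p),np.round(r[0],1),np.round(r[1],1),round(r[2],2))
        if nm!="plate":
            v=np.linalg.svd(p[:,:2]-p[:,:2].mean(0),full_matrices=False)[2][0];print("   pca",np.degrees(np.arctan2(-v[0],v[1])))
s=C["side"]["image"]
for r in(165,175,185,195): print(r,s[r,280:315].mean(-1).astype(int))
a=cv2.resize(s[140:225,260:330],None,fx=7,fy=7,interpolation=cv2.INTER_CUBIC).astype(float)
cv2.imwrite("pics/crop2.png",np.clip(a*2.5,0,255).astype(np.uint8)[...,::-1])
E
```

```text
top plate 2460 [538.4 246.9] [151.8 170.5] 19.47
top lip 174 [598.8 263.8] [  9.6 158. ] 19.88
   pca 19.888593494775836
top bar 214 [525.3 237.5] [ 13.9 119. ] 17.33
   pca 18.139289734289246
side plate 2865 [547.1 219.3] [152.9 212.8] 19.51
side lip 202 [598.  264.5] [ 10.1 159.8] 20.22
   pca 20.004314671005964
side bar 237 [523.2 238.8] [ 14.1 121.1] 20.41
   pca 19.530537201127533
165 [155 155 157 156 154 156 155 153 144 123  90  61  51  43  29  32  32  28
  31  30  31  32  31  30  32  72 128 154 159 157 157 157 156 157 157]
175 [157 157 156 157 157 157 155 132  83  47  38  36  31  33  30  29  30  32
  30  27  30  32  30  29  69 129 153 158 158 157 159 159 161 157 158]
185 [158 158 158 159 160 157 141  99  56  39  38  31  31  28  31  30  31  32
  28  32  30  31  32  84 144 170 168 162 158 156 159 159 159 158 157]
195 [158 160 161 166 173 165 127  68  39  37  33  28  30  32  33  31  28  31
  44  84 137 169 180 181 181 181 181 181 181 182 179 160 132 113 119]
```

View pics/crop2.png

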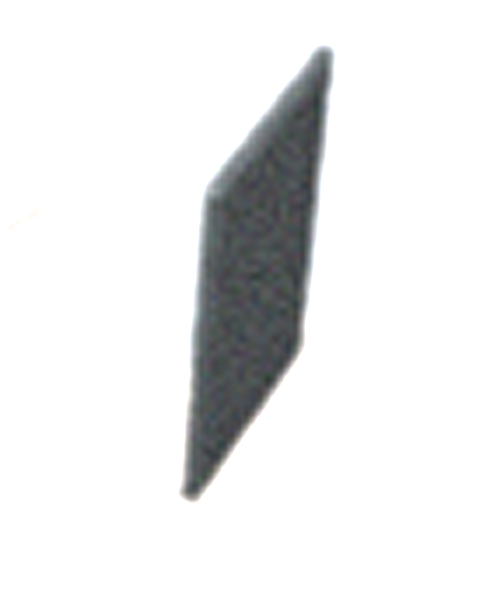

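The -x face is uniform dark grey with no bezel, so it looks like the plain back. That would put the screen on the +x side. I'll confirm with the wrist camera from the far side on the way in.

```bash
cat >> h.py <<'E'
def pose(g,yaw,lean=0,d=.155):
    """TCP pos+rot for grasp point g; tool y along yaw dir, tool z down; lean tilts tool top towards -yaw dir (deg)"""
    y=np.radians(yaw); ey=np.array([np.cos(y),np.sin(y),0]); ez=np.array([0,0,-1.]); ex=np.cross(ey,ez)
    b=R.from_matrix(np.c_[ex,ey,ez])
    ax=np.array([-np.sin(y),np.cos(y),0])
    r=R.from_rotvec(-np.radians(lean)*ax)*b
    return np.array(g)-d*r.apply([0,0,1]), r
def cur():
    s=bot.observe(); return np.array(s["position"]),R.from_quat(s["eef_rot"]),s
def plan(p1,r1,n=None,start=None):
    p0,r0=start or cur()[:2]
    rv=(r0.inv()*r1).as_rotvec(); L=np.linalg.norm(p1-p0); A=np.degrees(np.linalg.norm(rv))
    n=n or int(np.ceil(max(L/.2,A/35,.01))); print(f"dist {L:.4f} ang {A:.2f} calls {n}")
    for k in range(n):
        a=r0*R.from_rotvec(rv*k/n); d=a.inv().apply((p1-p0)/n)/.4; w=(rv/n)/np.pi
        print("  t",d.round(4),"r",w.round(4))
E
python3 - <<'E'
from h import *
p,r=pose([.62,-.21,.27],2.3); plan(p,r)
E
```

```text
dist 0.4895 ang 67.33 calls 3
  t [ 0.3945 -0.1024 -0.0172] r [-1.000e-04 -1.000e-04 -1.247e-01]
  t [ 0.4037  0.056  -0.0173] r [-1.000e-04 -1.000e-04 -1.247e-01]
  t [ 0.3518  0.2059 -0.0173] r [-1.000e-04 -1.000e-04 -1.247e-01]
```

```bash
python3 -m inch '[{"tx":0.08,"ty":-0.02,"rz":-0.025},{"tx":0.16,"ty":-0.04,"tz":-0.01,"rz":-0.05},{"tx":0.24,"ty":-0.06,"tz":-0.01,"rz":-0.075},{"tx":0.32,"ty":-0.08,"tz":-0.02,"rz":-0.1},{"tx":0.395,"ty":-0.102,"tz":-0.02,"rz":-0.125}]'
python3 -m inch '[{"tx":0.08,"ty":0.011,"rz":-0.025},{"tx":0.16,"ty":0.022,"tz":-0.01,"rz":-0.05},{"tx":0.24,"ty":0.034,"tz":-0.01,"rz":-0.075},{"tx":0.32,"ty":0.045,"tz":-0.02,"rz":-0.1},{"tx":0.404,"ty":0.056,"tz":-0.02,"rz":-0.125}]'
python3 -m inch '[{"tx":0.07,"ty":0.04,"rz":-0.025},{"tx":0.14,"ty":0.08,"tz":-0.01,"rz":-0.05},{"tx":0.21,"ty":0.12,"tz":-0.01,"rz":-0.075},{"tx":0.28,"ty":0.16,"tz":-0.02,"rz":-0.1},{"tx":0.352,"ty":0.206,"tz":-0.02,"rz":-0.125}]'
python3 - <<'E'
from h import *
c=optics.camera("wrist"); cv2.imwrite("pics/w1.png",c["image"][...,::-1])
Rm=cv2.Rodrigues(np.array(c["rvec"]))[0]; print((-Rm.T@np.ravel(c["tvec"])).round(3),Rm.round(2))
p,r=pose([.484,-.209,.25],2.3); plan(p,r); print(cur()[2]["joints"].round(2))
E
```

```text
[ 0.302 -0.493  0.373] [[ 0.42 -0.91 -0.  ]
 [-0.88 -0.41  0.26]
 [-0.24 -0.11 -0.97]]
dist 0.3946 ang 67.33 calls 2
  t [ 0.4382 -0.2265 -0.0006] r [-1.00e-04 -1.00e-04 -1.87e-01]
  t [ 0.4902  0.0544 -0.0008] r [-1.00e-04 -1.00e-04 -1.87e-01]
[ 1.09  0.71 -0.03  1.48  0.02  0.95 -0.08]invalid input
invalid input
invalid input
```

View pics/w1.png

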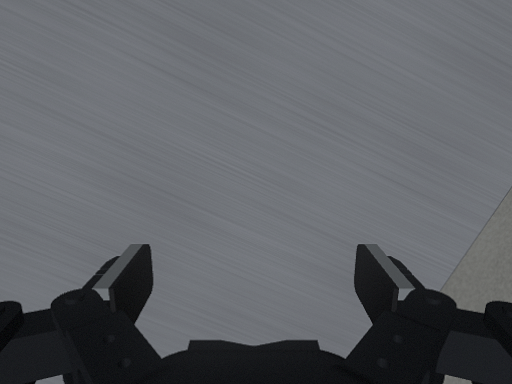

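The rows were refused, so nothing moved. The wrist view shows only bare bench, with the fingers at (130,290) and (380,290). I'll try again with every key in each row.

```bash
python3 -m inch '[{"tx":0.08,"ty":-0.02,"tz":0,"rx":0,"ry":0,"rz":-0.025,"grip":1},{"tx":0.16,"ty":-0.04,"tz":-0.01,"rx":0,"ry":0,"rz":-0.05,"grip":1},{"tx":0.24,"ty":-0.06,"tz":-0.01,"rx":0,"ry":0,"rz":-0.075,"grip":1},{"tx":0.32,"ty":-0.08,"tz":-0.02,"rx":0,"ry":0,"rz":-0.1,"grip":1},{"tx":0.395,"ty":-0.102,"tz":-0.02,"rx":0,"ry":0,"rz":-0.125,"grip":1}]'
python3 -m inch '[{"tx":0.08,"ty":0.011,"tz":0,"rx":0,"ry":0,"rz":-0.025,"grip":1},{"tx":0.16,"ty":0.022,"tz":-0.01,"rx":0,"ry":0,"rz":-0.05,"grip":1},{"tx":0.24,"ty":0.034,"tz":-0.01,"rx":0,"ry":0,"rz":-0.075,"grip":1},{"tx":0.32,"ty":0.045,"tz":-0.02,"rx":0,"ry":0,"rz":-0.1,"grip":1},{"tx":0.404,"ty":0.056,"tz":-0.02,"rx":0,"ry":0,"rz":-0.125,"grip":1}]'
python3 - <<'E'
from h import *
p,r=pose([.62,-.21,.27],2.3); plan(p,r); print(cur()[0],cur()[2]["joints"].round(2))
E
```

```text
time_s: 0.57
position: [0.3701, -0.4163, 0.4131]
eef_rot: [0.915, 0.404, 0.0, 0.0]
contact_force: [0.1, -0.8, 0.3]
gripper_width: 0.0854
finger_force: 0.0
time_s: 0.98
position: [0.4954, -0.3126, 0.4211]
eef_rot: [0.818, 0.575, -0.0, 0.0]
contact_force: [0.7, -0.5, 0.5]
gripper_width: 0.0849
finger_force: 0.0
dist 0.1615 ang 22.14 calls 1
  t [ 0.3471  0.2058 -0.0097] r [ 1.00e-04  1.00e-04 -1.23e-01]
[ 0.49543792 -0.31264905  0.42112012] [ 0.61  0.71 -0.22  1.41  0.16  1.03  0.02]
```

```bash
python3 -m inch '[{"tx":0.07,"ty":0.04,"tz":0,"rx":0,"ry":0,"rz":-0.025,"grip":1},{"tx":0.14,"ty":0.08,"tz":-0.01,"rx":0,"ry":0,"rz":-0.05,"grip":1},{"tx":0.21,"ty":0.12,"tz":-0.01,"rx":0,"ry":0,"rz":-0.075,"grip":1},{"tx":0.28,"ty":0.16,"tz":-0.01,"rx":0,"ry":0,"rz":-0.1,"grip":1},{"tx":0.347,"ty":0.206,"tz":-0.01,"rx":0,"ry":0,"rz":-0.123,"grip":1}]'
python3 - <<'E'
from h import *
c=optics.camera("wrist"); cv2.imwrite("pics/w2.png",c["image"][...,::-1])
Rm=cv2.Rodrigues(np.array(c["rvec"]))[0]; print((-Rm.T@np.ravel(c["tvec"])).round(3))
p,r=pose([.484,-.209,.25],2.3); plan(p,r); print(cur()[2]["joints"].round(2))
E
```

```text
time_s: 1.4
position: [0.6203, -0.2101, 0.4247]
eef_rot: [0.693, 0.721, -0.0, -0.0]
contact_force: [-0.5, -0.7, 1.0]
gripper_width: 0.0853
finger_force: 0.0
[ 0.617 -0.144  0.393]
dist 0.1414 ang 0.70 calls 1
  t [ 0.0089 -0.3502  0.0469] r [ 0.0003 -0.0012  0.0037]
[ 0.39  0.84 -0.31  1.1   0.24  1.23  0.16]
```

View pics/w2.png

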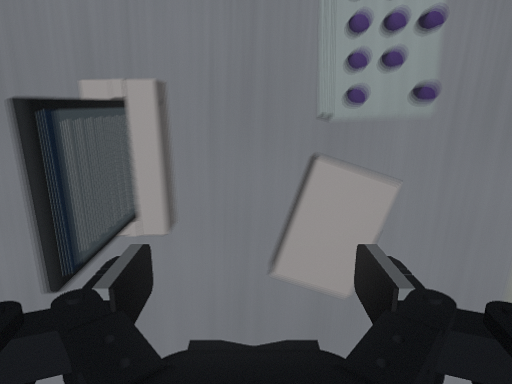

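The wrist view shows the lit screen with its bezel at (90,190), on the +x face, so the choice of tablet and its orientation is confirmed. Moving over the tablet and down.

```bash
python3 -m inch '[{"tx":0.0,"ty":-0.07,"tz":0,"rx":0,"ry":0,"rz":0.004,"grip":1},{"tx":0.005,"ty":-0.14,"tz":0.0,"rx":0,"ry":0,"rz":0.004,"grip":1},{"tx":0.009,"ty":-0.21,"tz":0.01,"rx":0,"ry":0,"rz":0.004,"grip":1},{"tx":0.009,"ty":-0.28,"tz":0.03,"rx":0,"ry":0,"rz":0.004,"grip":1},{"tx":0.009,"ty":-0.35,"tz":0.047,"rx":0,"ry":0,"rz":0.004,"grip":1}]'
python3 - <<'E'
from h import *
W=cloud(optics.camera("wrist")); q=W.reshape(-1,3); q=q[(q[:,2]>.185)&(q[:,2]<.2)&(abs(q[:,0]-.484)<.05)&(abs(q[:,1]+.2)<.1)]
if len(q)>20: print(len(q),cv2.minAreaRect((q[:,:2]*1000).astype(np.float32)))
p,r=pose([.4838,-.209,.175],2.3); plan(p,r)
E
```

```text
time_s: 1.87
position: [0.4778, -0.2128, 0.4056]
eef_rot: [0.699, 0.716, 0.0, -0.0]
contact_force: [1.4, -1.4, -0.9]
gripper_width: 0.0855
finger_force: 0.0
3710 ((483.38299560546875, -210.1519317626953), (10.059796333312988, 124.49212646484375), 2.594825029373169)
dist 0.0753 ang 1.07 calls 1
  t [0.0107 0.0277 0.1859] r [-0.0018 -0.0001 -0.0057]
```

```bash
python3 -m inch '[{"tx":0,"ty":0,"tz":0,"rx":0,"ry":0,"rz":0,"grip":1},{"tx":0,"ty":0,"tz":0,"rx":0,"ry":0,"rz":0,"grip":1},{"tx":0,"ty":0,"tz":0,"rx":0,"ry":0,"rz":0,"grip":1},{"tx":0,"ty":0,"tz":0,"rx":0,"ry":0,"rz":0,"grip":1},{"tx":0,"ty":0,"tz":0,"rx":0,"ry":0,"rz":0,"grip":1}]'
python3 - <<'E'
from h import *
p,r=pose([.4834,-.2102,.175],2.6); plan(p,r)
E
```

```text
time_s: 2.33
position: [0.4799, -0.2128, 0.4058]
eef_rot: [0.698, 0.716, 0.0, -0.0]
contact_force: [0.4, -0.2, -0.3]
gripper_width: 0.0853
finger_force: 0.0
dist 0.0759 ang 1.19 calls 1
  t [0.0063 0.0089 0.1894] r [ 0.     -0.0001 -0.0066]
```

```bash
python3 -m inch '[{"tx":0.006,"ty":0.009,"tz":0.04,"rx":0,"ry":0,"rz":-0.0066,"grip":1},{"tx":0.006,"ty":0.009,"tz":0.09,"rx":0,"ry":0,"rz":-0.0066,"grip":0.9},{"tx":0.006,"ty":0.009,"tz":0.14,"rx":0,"ry":0,"rz":-0.0066,"grip":0.7},{"tx":0.006,"ty":0.009,"tz":0.189,"rx":0,"ry":0,"rz":-0.0066,"grip":0.5},{"tx":0.006,"ty":0.009,"tz":0.189,"rx":0,"ry":0,"rz":-0.0066,"grip":0.3}]' 40
python3 -m inch '[{"tx":0,"ty":0,"tz":0,"rx":0,"ry":0,"rz":0,"grip":0.25},{"tx":0,"ty":0,"tz":0,"rx":0,"ry":0,"rz":0,"grip":0.25},{"tx":0,"ty":0,"tz":0,"rx":0,"ry":0,"rz":0,"grip":0.25},{"tx":0,"ty":0,"tz":0,"rx":0,"ry":0,"rz":0,"grip":0.2},{"tx":0,"ty":0,"tz":0,"rx":0,"ry":0,"rz":0,"grip":0.2}]'
python3 - <<'E'
from h import *
p,r=pose([.4834,-.2102,.175],2.6); plan(p,r)
E
```

```text
time_s: 2.75
position: [0.4828, -0.2102, 0.3275]
eef_rot: [0.691, 0.723, -0.001, -0.002]
contact_force: [-0.8, 0.5, -1.2]
gripper_width: 0.0415
finger_force: 0.0
time_s: 3.17
position: [0.483, -0.2106, 0.331]
eef_rot: [0.691, 0.723, 0.0, 0.0]
contact_force: [-0.2, -0.2, 0.2]
gripper_width: 0.0169
finger_force: 0.0
dist 0.0011 ang 0.06 calls 1
  t [0.0009 0.001  0.0024] r [ 0.0003  0.0001 -0.0002]
```

```bash
python3 -m inch '[{"tx":0.001,"ty":0.001,"tz":0.002,"rx":0,"ry":0,"rz":0,"grip":0.15},{"tx":0.001,"ty":0.001,"tz":0.002,"rx":0,"ry":0,"rz":0,"grip":0.1},{"tx":0.001,"ty":0.001,"tz":0.002,"rx":0,"ry":0,"rz":0,"grip":0},{"tx":0.001,"ty":0.001,"tz":0.002,"rx":0,"ry":0,"rz":0,"grip":0},{"tx":0.001,"ty":0.001,"tz":0.002,"rx":0,"ry":0,"rz":0,"grip":0}]' 60
python3 -m inch '[{"tx":0,"ty":0,"tz":0,"rx":0,"ry":0,"rz":0,"grip":0},{"tx":0,"ty":0,"tz":-0.005,"rx":0,"ry":0,"rz":0,"grip":0},{"tx":0,"ty":0,"tz":-0.01,"rx":0,"ry":0,"rz":0,"grip":0},{"tx":0,"ty":0,"tz":-0.02,"rx":0,"ry":0,"rz":0,"grip":0},{"tx":0,"ty":0,"tz":-0.03,"rx":0,"ry":0,"rz":0,"grip":0}]'
```

```text
time_s: 3.58
position: [0.4835, -0.2101, 0.3298]
eef_rot: [0.691, 0.723, 0.0, 0.0]
contact_force: [-0.4, 0.7, 5.1]
gripper_width: 0.0092
finger_force: 58.4
time_s: 4.0
position: [0.4833, -0.2101, 0.3417]
eef_rot: [0.691, 0.723, -0.0, -0.0]
contact_force: [0.1, 0.4, -3.5]
gripper_width: 0.0094
finger_force: 58.3
```

Gripped, and lifted 12 mm with little load. Lifting clear, then planning the transit.

```bash
python3 -m inch '[{"tx":0,"ty":0,"tz":-0.06,"rx":0,"ry":0,"rz":0,"grip":0},{"tx":0,"ty":0,"tz":-0.13,"rx":0,"ry":0,"rz":0,"grip":0},{"tx":0,"ty":0,"tz":-0.2,"rx":0,"ry":0,"rz":0,"grip":0},{"tx":0,"ty":0,"tz":-0.27,"rx":0,"ry":0,"rz":0,"grip":0},{"tx":0,"ty":0,"tz":-0.33,"rx":0,"ry":0,"rz":0,"grip":0}]'
cat >> h.py <<'E'
SO=np.array([.538,.2429]);SY=19.6
def tabpose(fx,bz,lean,dy=0,s=.1698):
    """TCP for tablet: front lower corner at stand x=fx, lowest (back) corner at height bz above bench (m), lean deg"""
    t=np.radians(lean); o=np.array([fx-.005*np.cos(t),dy,bz+.005*np.sin(t)])
    g=o+s*np.array([-np.sin(t),0,np.cos(t)])
    g=R.from_euler("z",SY,degrees=True).apply(g)+[*SO,0]
    return pose(g,SY,lean)
E
python3 - <<'E'
from h import *
p,r=tabpose(.056,.12,24); 
plan(p,r); q0=cur()
# check lean sign: tool z
print(p,r.apply([0,0,1]),cur()[2]["joints"].round(2))
E
```

```text
time_s: 4.42
position: [0.483, -0.21, 0.4758]
eef_rot: [0.691, 0.723, 0.0, 0.0]
contact_force: [0.5, 0.5, -4.6]
gripper_width: 0.0092
finger_force: 59.7
dist 0.4301 ang 29.31 calls 3
  t [ 0.3553 -0.0015  0.0475] r [-0.044   0.0066 -0.031 ]
  t [0.353  0.0259 0.0565] r [-0.044   0.0066 -0.031 ]
  t [0.3479 0.0514 0.0692] r [-0.044   0.0066 -0.031 ]
[0.46199877 0.21583718 0.41875325] [ 0.38316929  0.13644045 -0.91354546] [ 0.54  0.57 -0.34  1.53  0.21  1.08  0.19]
```

```bash
python3 -m inch '[{"tx":0.06,"ty":0,"tz":0,"rx":-0.009,"ry":0.001,"rz":-0.006,"grip":0},{"tx":0.13,"ty":0,"tz":0.01,"rx":-0.018,"ry":0.003,"rz":-0.012,"grip":0},{"tx":0.2,"ty":0,"tz":0.01,"rx":-0.026,"ry":0.004,"rz":-0.018,"grip":0},{"tx":0.28,"ty":0,"tz":0.02,"rx":-0.035,"ry":0.005,"rz":-0.025,"grip":0},{"tx":0.355,"ty":-0.002,"tz":0.03,"rx":-0.044,"ry":0.0066,"rz":-0.031,"grip":0}]'
python3 -m inch '[{"tx":0.07,"ty":0.005,"tz":0.01,"rx":-0.009,"ry":0.001,"rz":-0.006,"grip":0},{"tx":0.14,"ty":0.01,"tz":0.02,"rx":-0.018,"ry":0.003,"rz":-0.012,"grip":0},{"tx":0.21,"ty":0.015,"tz":0.03,"rx":-0.026,"ry":0.004,"rz":-0.018,"grip":0},{"tx":0.28,"ty":0.02,"tz":0.03,"rx":-0.035,"ry":0.005,"rz":-0.025,"grip":0},{"tx":0.353,"ty":0.026,"tz":0.04,"rx":-0.044,"ry":0.0066,"rz":-0.031,"grip":0}]'
python3 - <<'E'
from h import *
plan(*tabpose(.056,.12,24))
E
```

```text
time_s: 4.83
position: [0.4757, -0.0668, 0.4618]
eef_rot: [0.653, 0.754, 0.058, 0.041]
contact_force: [1.4, 0.1, -3.9]
gripper_width: 0.0093
finger_force: 59.7
time_s: 5.25
position: [0.4678, 0.0745, 0.4496]
eef_rot: [0.611, 0.779, 0.114, 0.081]
contact_force: [1.3, -0.1, -4.0]
gripper_width: 0.0094
finger_force: 59.6
dist 0.1448 ang 9.73 calls 1
  t [0.3453 0.0456 0.0985] r [-0.0438  0.0065 -0.031 ]
```

```bash
python3 -m inch '[{"tx":0.09,"ty":0.01,"tz":0.01,"rx":-0.01,"ry":0.001,"rz":-0.007,"grip":0},{"tx":0.18,"ty":0.02,"tz":0.03,"rx":-0.02,"ry":0.003,"rz":-0.015,"grip":0},{"tx":0.27,"ty":0.035,"tz":0.06,"rx":-0.033,"ry":0.005,"rz":-0.024,"grip":0},{"tx":0.345,"ty":0.046,"tz":0.098,"rx":-0.044,"ry":0.0065,"rz":-0.031,"grip":0},{"tx":0.345,"ty":0.046,"tz":0.098,"rx":-0.044,"ry":0.0065,"rz":-0.031,"grip":0}]'
python3 -m inch '[{"tx":0,"ty":0,"tz":0,"rx":0,"ry":0,"rz":0,"grip":0},{"tx":0,"ty":0,"tz":0,"rx":0,"ry":0,"rz":0,"grip":0},{"tx":0,"ty":0,"tz":0,"rx":0,"ry":0,"rz":0,"grip":0},{"tx":0,"ty":0,"tz":0,"rx":0,"ry":0,"rz":0,"grip":0},{"tx":0,"ty":0,"tz":0,"rx":0,"ry":0,"rz":0,"grip":0}]'
python3 - <<'E'
from h import *
a=optics.camera("side"); b=optics.camera("top")
cv2.imwrite("pics/pre.png",np.hstack([cv2.resize(c["image"][s],(400,400)) for c,s in((a,np.s_[160:360,110:310]),(b,np.s_[100:250,90:240]))])[...,::-1])
np.savez("pre_side.npz",**a)
plan(*tabpose(.056,.12,24)); print("down to"); plan(*tabpose(.056,.014,24)); print(cur()[2]["joints"].round(2))
E
```

```text
time_s: 5.67
position: [0.4605, 0.2221, 0.4169]
eef_rot: [0.559, 0.803, 0.171, 0.118]
contact_force: [-1.1, 0.9, -5.9]
gripper_width: 0.0092
finger_force: 59.8
time_s: 6.08
position: [0.4629, 0.2138, 0.4187]
eef_rot: [0.565, 0.799, 0.169, 0.12]
contact_force: [-0.6, 0.2, -3.9]
gripper_width: 0.0094
finger_force: 59.8
dist 0.0019 ang 0.12 calls 1
  t [ 0.0048 -0.0003 -0.0006] r [-0.0003  0.0002 -0.0005]
down to
dist 0.1059 ang 0.12 calls 1
  t [ 0.0048 -0.1079  0.2416] r [-0.0003  0.0002 -0.0005]
[-0.43  0.53 -0.14  1.89  0.46  0.34 -0.6 ]
```

View pics/pre.png

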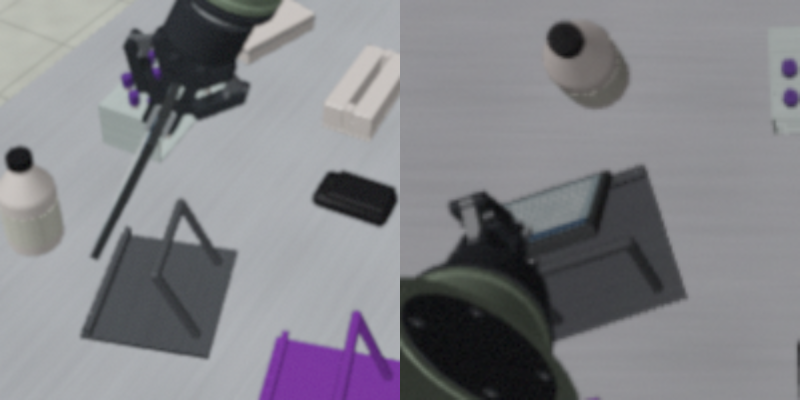

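Side view (left half): the tablet hangs above the steel stand, its lower edge near (98,255), leaning back the right way. Top view (right half): the screen faces up and outward at (555,210), with the lip beyond it. Descending.

```bash
python3 -m inch '[{"tx":0.002,"ty":-0.02,"tz":0.04,"rx":0,"ry":0,"rz":0,"grip":0},{"tx":0.005,"ty":-0.04,"tz":0.09,"rx":0,"ry":0,"rz":0,"grip":0},{"tx":0.005,"ty":-0.065,"tz":0.145,"rx":0,"ry":0,"rz":0,"grip":0},{"tx":0.005,"ty":-0.086,"tz":0.193,"rx":0,"ry":0,"rz":0,"grip":0},{"tx":0.005,"ty":-0.086,"tz":0.193,"rx":0,"ry":0,"rz":0,"grip":0}]'
python3 -m inch '[{"tx":0,"ty":0,"tz":0,"rx":0,"ry":0,"rz":0,"grip":0},{"tx":0,"ty":0,"tz":0,"rx":0,"ry":0,"rz":0,"grip":0},{"tx":0,"ty":0,"tz":0,"rx":0,"ry":0,"rz":0,"grip":0},{"tx":0,"ty":0,"tz":0,"rx":0,"ry":0,"rz":0,"grip":0},{"tx":0,"ty":0,"tz":0,"rx":0,"ry":0,"rz":0,"grip":0}]'
python3 - <<'E'
from h import *
c=optics.camera("side"); W=cloud(c); V=cv2.cvtColor(c["image"],cv2.COLOR_RGB2HSV)[...,2]
# tablet in stand frame
L=R.from_euler("z",-SY,degrees=True).apply(W.reshape(-1,3)-[*SO,0]).reshape(W.shape)
p,r,_=cur(); g=p+.155*r.apply([0,0,1]); T=r.inv().apply((W-g).reshape(-1,3))  # tool frame: x across width, y normal, z along
m=(abs(T[:,1])<.009)&(T[:,2]>.03)&(T[:,2]<.19)&(abs(T[:,0])<.1)&np.isfinite(T[:,0])
q=T[m]; print(len(q),"x",np.percentile(q[:,0],[0,1,50,99,100]).round(4),"z max",np.percentile(q[:,2],[97,99,100]).round(4),"y",np.median(q[:,1]).round(4))
plan(*tabpose(.056,.010,24)); 
E
```

```text
time_s: 6.6
position: [0.4613, 0.2165, 0.331]
eef_rot: [0.564, 0.8, 0.167, 0.119]
contact_force: [0.6, 0.7, -4.6]
gripper_width: 0.0093
finger_force: 60.1
time_s: 7.02
position: [0.462, 0.2163, 0.3347]
eef_rot: [0.564, 0.799, 0.17, 0.12]
contact_force: [-0.5, -0.1, -4.3]
gripper_width: 0.0094
finger_force: 60.0
471 x [-0.0785 -0.0716  0.055   0.0752  0.0798] z max [0.1895 0.1898 0.1899] y 0.0042
dist 0.0257 ang 0.06 calls 1
  t [-0.0013 -0.0266  0.0586] r [-0.      0.     -0.0003]
```

```bash
python3 -m inch '[{"tx":0,"ty":-0.007,"tz":0.015,"rx":0,"ry":0,"rz":0,"grip":0},{"tx":0,"ty":-0.013,"tz":0.03,"rx":0,"ry":0,"rz":0,"grip":0},{"tx":-0.001,"ty":-0.019,"tz":0.042,"rx":0,"ry":0,"rz":0,"grip":0},{"tx":-0.001,"ty":-0.023,"tz":0.051,"rx":0,"ry":0,"rz":0,"grip":0},{"tx":-0.001,"ty":-0.0266,"tz":0.0586,"rx":0,"ry":0,"rz":0,"grip":0}]'
python3 -m inch '[{"tx":0,"ty":0,"tz":0,"rx":0,"ry":0,"rz":0,"grip":0},{"tx":0,"ty":-0.001,"tz":0.0022,"rx":0,"ry":0,"rz":0,"grip":0},{"tx":0,"ty":-0.001,"tz":0.0022,"rx":0,"ry":0,"rz":0,"grip":0},{"tx":0,"ty":-0.002,"tz":0.0045,"rx":0,"ry":0,"rz":0,"grip":0},{"tx":0,"ty":-0.002,"tz":0.0045,"rx":0,"ry":0,"rz":0,"grip":0}]'
python3 - <<'E'
from h import *
plan(*tabpose(.056,.008,24)); plan(*tabpose(.060,.008,24))
E
```

```text
time_s: 7.48
position: [0.4666, 0.2187, 0.3126]
eef_rot: [0.565, 0.8, 0.166, 0.117]
contact_force: [-0.1, -0.2, -3.3]
gripper_width: 0.0094
finger_force: 60.2
time_s: 7.9
position: [0.467, 0.2188, 0.3118]
eef_rot: [0.565, 0.8, 0.165, 0.117]
contact_force: [-0.8, 1.1, -3.7]
gripper_width: 0.009
finger_force: 60.1
dist 0.0077 ang 0.61 calls 1
  t [-0.0028 -0.0181  0.006 ] r [-0.0034  0.0003 -0.0002]
dist 0.0055 ang 0.61 calls 1
  t [-0.0028 -0.0089  0.01  ] r [-0.0034  0.0003 -0.0002]
```

```bash
python3 - <<'E'
from h import *
s=cur()[2]; print(s["joints"].round(3),s["tau"].round(1),s["position"])
E
```

```text
[-5.77e-01  7.31e-01  1.03e-01  2.01e+00  5.12e-01  1.00e-03 -6.85e-01] [  0.  -82.    4.2 -14.4   0.1  -2.   -0.1] [0.46697305 0.21878285 0.31183479]
```

Joint 6 has reached its 0 limit, so the full 32° lean can't be reached while holding the tablet this way. Instead I'll seat the lower edge at the lip with less lean, loosen the fingers slightly, and let the back finger carry the tablet's back down to the bar.

```bash
python3 - <<'E'
from h import *
plan(*tabpose(.056,.016,17))
p,r,_=cur();L=R.from_euler("z",-SY,degrees=True)
g=p+.155*r.apply([0,0,1]); o=g+.1698*r.apply([0,0,1]); print("bottom in stand",L.apply(o-[*SO,0]).round(4), "front corner",L.apply(o+.005*r.apply([0,1,0])-[*SO,0]).round(4))
E
```

```text
dist 0.0352 ang 6.40 calls 1
  t [-0.0027  0.0878 -0.0062] r [ 0.0355  0.0003 -0.0002]
bottom in stand [0.054  0.0008 0.0137] front corner [0.0586 0.0007 0.0157]
```

```bash
python3 -m inch '[{"tx":0,"ty":0.018,"tz":-0.006,"rx":0.007,"ry":0,"rz":0,"grip":0},{"tx":-0.001,"ty":0.036,"tz":-0.006,"rx":0.014,"ry":0,"rz":0,"grip":0},{"tx":-0.002,"ty":0.054,"tz":-0.006,"rx":0.021,"ry":0,"rz":0,"grip":0},{"tx":-0.003,"ty":0.072,"tz":-0.006,"rx":0.028,"ry":0,"rz":0,"grip":0},{"tx":-0.003,"ty":0.088,"tz":-0.006,"rx":0.0355,"ry":0,"rz":0,"grip":0}]'
python3 -m inch '[{"tx":0,"ty":0,"tz":0,"rx":0,"ry":0,"rz":0,"grip":0},{"tx":0,"ty":0,"tz":0,"rx":0,"ry":0,"rz":0,"grip":0},{"tx":0,"ty":0,"tz":0,"rx":0,"ry":0,"rz":0,"grip":0},{"tx":0,"ty":0,"tz":0,"rx":0,"ry":0,"rz":0,"grip":0},{"tx":0,"ty":0,"tz":0,"rx":0,"ry":0,"rz":0,"grip":0}]'
python3 - <<'E'
from h import *
plan(*tabpose(.056,.016,17)); print(cur()[2]["joints"].round(2)); plan(*tabpose(.056,.009,17))
E
```

```text
time_s: 8.32
position: [0.4973, 0.228, 0.3284]
eef_rot: [0.571, 0.808, 0.12, 0.085]
contact_force: [-0.3, -1.4, -3.7]
gripper_width: 0.0096
finger_force: 60.2
time_s: 8.73
position: [0.4966, 0.2282, 0.3279]
eef_rot: [0.57, 0.808, 0.12, 0.086]
contact_force: [0.3, 1.0, -4.3]
gripper_width: 0.0093
finger_force: 60.0
dist 0.0003 ang 0.07 calls 1
  t [-0.0002  0.0007 -0.0004] r [-0.      0.0004 -0.0001]
[-0.42  0.73 -0.15  1.83  0.48  0.32 -0.61]
dist 0.0068 ang 0.07 calls 1
  t [-0.0002 -0.0045  0.0164] r [-0.      0.0004 -0.0001]
```

```bash
python3 -m inch '[{"tx":0,"ty":-0.001,"tz":0.004,"rx":0,"ry":0,"rz":0,"grip":0},{"tx":0,"ty":-0.002,"tz":0.008,"rx":0,"ry":0,"rz":0,"grip":0},{"tx":0,"ty":-0.003,"tz":0.012,"rx":0,"ry":0,"rz":0,"grip":0},{"tx":0,"ty":-0.0045,"tz":0.0164,"rx":0,"ry":0,"rz":0,"grip":0},{"tx":0,"ty":-0.0045,"tz":0.0164,"rx":0,"ry":0,"rz":0,"grip":0}]'
python3 -m inch '[{"tx":0,"ty":0,"tz":0,"rx":0,"ry":0,"rz":0,"grip":0},{"tx":0,"ty":-0.0007,"tz":0.0024,"rx":0,"ry":0,"rz":0,"grip":0},{"tx":0,"ty":-0.0007,"tz":0.0024,"rx":0,"ry":0,"rz":0,"grip":0},{"tx":0,"ty":-0.0007,"tz":0.0024,"rx":0,"ry":0,"rz":0,"grip":0},{"tx":0,"ty":-0.0007,"tz":0.0024,"rx":0,"ry":0,"rz":0,"grip":0}]'
python3 - <<'E'
from h import *
plan(*tabpose(.056,.008,17)); print(cur()[2]["contact_force"]); plan(*tabpose(.060,.0075,17))
E
```

```text
time_s: 9.15
position: [0.497, 0.2283, 0.3209]
eef_rot: [0.57, 0.808, 0.12, 0.086]
contact_force: [-0.4, -0.0, -2.9]
gripper_width: 0.0092
finger_force: 60.3
time_s: 9.57
position: [0.4971, 0.2284, 0.3206]
eef_rot: [0.57, 0.808, 0.121, 0.086]
contact_force: [-4.9, 1.4, 5.4]
gripper_width: 0.0093
finger_force: 61.6
dist 0.0006 ang 0.07 calls 1
  t [-0.0001 -0.0011  0.001 ] r [ 0.0003  0.0002 -0.0002]
[-4.85367227  1.38881119  5.40402328]
dist 0.0038 ang 0.07 calls 1
  t [-0.0001  0.0081  0.0052] r [ 0.0003  0.0002 -0.0002]
```

```bash
python3 -m inch '[{"tx":0,"ty":0.0024,"tz":0.0,"rx":0,"ry":0,"rz":0,"grip":0},{"tx":0,"ty":0.0048,"tz":0.001,"rx":0,"ry":0,"rz":0,"grip":0},{"tx":0,"ty":0.0072,"tz":0.0015,"rx":0,"ry":0,"rz":0,"grip":0},{"tx":0,"ty":0.0096,"tz":0.002,"rx":0,"ry":0,"rz":0,"grip":0},{"tx":0,"ty":0.0096,"tz":0.002,"rx":0,"ry":0,"rz":0,"grip":0}]'
python3 -m inch '[{"tx":0,"ty":0,"tz":0,"rx":0,"ry":0,"rz":0,"grip":0},{"tx":0,"ty":0.0012,"tz":0.0003,"rx":0,"ry":0,"rz":0,"grip":0},{"tx":0,"ty":0.0024,"tz":0.0006,"rx":0,"ry":0,"rz":0,"grip":0},{"tx":0,"ty":0.0036,"tz":0.001,"rx":0,"ry":0,"rz":0,"grip":0},{"tx":0,"ty":0.0036,"tz":0.001,"rx":0,"ry":0,"rz":0,"grip":0}]'
python3 - <<'E'
from h import *
plan(*tabpose(.060,.008,17)); s=cur()[2]; print(s["contact_force"],s["wrist_torque"])
E
```

```text
time_s: 9.98
position: [0.5009, 0.2295, 0.3206]
eef_rot: [0.57, 0.808, 0.121, 0.086]
contact_force: [-3.8, 0.7, 4.4]
gripper_width: 0.0092
finger_force: 61.5
time_s: 10.4
position: [0.5022, 0.23, 0.3206]
eef_rot: [0.57, 0.808, 0.121, 0.086]
contact_force: [-3.1, -0.5, 4.5]
gripper_width: 0.0091
finger_force: 61.4
dist 0.0018 ang 0.08 calls 1
  t [ 0.0003 -0.0045  0.    ] r [ 0.      0.0004 -0.0002]
[-3.12150808 -0.4822276   4.5347267 ] [-0.3631746  0.6978671 -0.0555111]
```

```bash
python3 -m inch '[{"tx":0,"ty":0.0012,"tz":0.0003,"rx":0,"ry":0,"rz":0,"grip":0},{"tx":0,"ty":0.0024,"tz":0.0006,"rx":0,"ry":0,"rz":0,"grip":0},{"tx":0,"ty":0.0036,"tz":0.001,"rx":0,"ry":0,"rz":0,"grip":0},{"tx":0,"ty":0.0048,"tz":0.0014,"rx":0,"ry":0,"rz":0,"grip":0},{"tx":0,"ty":0.0048,"tz":0.0014,"rx":0,"ry":0,"rz":0,"grip":0}]'
python3 - <<'E'
from h import *
s=cur()[2]; plan(*tabpose(.060,.008,17));print(s["contact_force"],s["wrist_torque"])
c=optics.camera("side"); cv2.imwrite("pics/lip.png",cv2.resize(c["image"][230:350,130:250],(600,600),interpolation=2)[...,::-1])
E
```

```text
time_s: 10.82
position: [0.5037, 0.2307, 0.3208]
eef_rot: [0.57, 0.808, 0.12, 0.085]
contact_force: [-9.9, -0.2, 15.6]
gripper_width: 0.0096
finger_force: 63.0
dist 0.0034 ang 0.09 calls 1
  t [-0.     -0.0085 -0.0007] r [-0.0003  0.0004 -0.0002]
[-9.91470644 -0.19736826 15.55047955] [-0.77090714  2.16977148 -0.04400334]
```

View pics/lip.png

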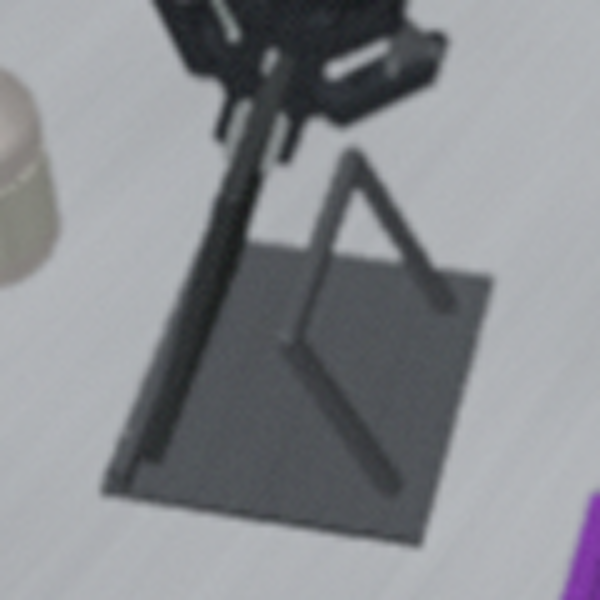

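The lower edge is seated against the lip: about 10 N against the push, and the wrist moment has risen. In the crop the lower edge sits at (140,455), against the lip at (120,465). Next I'll ease the preload and open a few millimetres, shifting the tool so the back finger keeps touching the tablet's back.

```bash
python3 -m inch '[{"tx":0,"ty":-0.001,"tz":-0.001,"rx":0,"ry":0,"rz":0,"grip":0},{"tx":0,"ty":-0.002,"tz":-0.001,"rx":0,"ry":0,"rz":0,"grip":0},{"tx":0,"ty":-0.002,"tz":-0.001,"rx":0,"ry":0,"rz":0,"grip":0},{"tx":0,"ty":-0.002,"tz":-0.001,"rx":0,"ry":0,"rz":0,"grip":0},{"tx":0,"ty":-0.002,"tz":-0.001,"rx":0,"ry":0,"rz":0,"grip":0}]' 20
python3 -m inch '[{"tx":0,"ty":0,"tz":0,"rx":0,"ry":0,"rz":0,"grip":0.11},{"tx":0,"ty":0.002,"tz":0,"rx":0,"ry":0,"rz":0,"grip":0.13},{"tx":0,"ty":0.0045,"tz":0,"rx":0,"ry":0,"rz":0,"grip":0.155},{"tx":0,"ty":0.007,"tz":0,"rx":0,"ry":0,"rz":0,"grip":0.18},{"tx":0,"ty":0.0085,"tz":0,"rx":0,"ry":0,"rz":0,"grip":0.2}]'
cat >> h.py <<'E'
def straddle(th,Lt,w,fx=.0605,bz=.008,s=.1698,h=.015):
    t=np.radians(th); d=np.radians(th-Lt)
    g=np.array([fx-.005*np.cos(t),0,bz+.005*np.sin(t)])+s*np.array([-np.sin(t),0,np.cos(t)])
    l=np.radians(Lt); g=g+np.array([np.cos(l),0,np.sin(l)])*(w/2-.005/np.cos(d)-h*np.tan(d))
    return pose(R.from_euler("z",SY,degrees=True).apply(g)+[*SO,0],SY,Lt)
E
python3 - <<'E'
from h import *
s=cur()[2]; print(s["contact_force"],s["wrist_torque"],s["gripper_width"])
plan(*straddle(17,17,.017)); 
st=cur()[:2]
for th,Lt,w in((20,14,.025),(24,11,.034),(28,9,.04),(31,8,.042),(34,8,.042)):
    print(th,Lt,w); q=straddle(th,Lt,w); plan(*q,start=st,n=1); st=q
E
```

```text
time_s: 11.28
position: [0.503, 0.2303, 0.3208]
eef_rot: [0.571, 0.808, 0.12, 0.085]
contact_force: [-5.8, -0.3, 7.4]
gripper_width: 0.0095
finger_force: 61.7
time_s: 11.7
position: [0.5065, 0.2315, 0.3217]
eef_rot: [0.571, 0.808, 0.12, 0.086]
contact_force: [-0.3, 0.8, -1.4]
gripper_width: 0.0167
finger_force: 0.4
[-0.33427373  0.76774619 -1.39229858] [-0.18659316  0.51220584  0.02917346] 0.016738246019581505
dist 0.0025 ang 0.08 calls 1
  t [ 0.0005 -0.0062 -0.0003] r [ 0.      0.0004 -0.0003]
20 14 0.025
dist 0.0008 ang 3.00 calls 1
  t [ 0.0005 -0.0018  0.001 ] r [ 0.0167  0.0004 -0.0003]
24 11 0.034
dist 0.0022 ang 3.00 calls 1
  t [-0.     -0.0023  0.005 ] r [ 0.0167  0.     -0.    ]
28 9 0.04
dist 0.0057 ang 2.00 calls 1
  t [ 0.     -0.0117  0.008 ] r [ 0.0111 -0.     -0.    ]
31 8 0.042
dist 0.0066 ang 1.00 calls 1
  t [-0.     -0.0145  0.0077] r [ 0.0056 -0.      0.    ]
34 8 0.042
dist 0.0097 ang 0.00 calls 1
  t [ 0.     -0.0225  0.0087] r [0. 0. 0.]
```

```bash
python3 -m inch '[{"tx":0,"ty":0,"tz":0,"rx":0.003,"ry":0,"rz":0,"grip":0.22},{"tx":0,"ty":0,"tz":0,"rx":0.007,"ry":0,"rz":0,"grip":0.24},{"tx":0,"ty":-0.001,"tz":0.001,"rx":0.01,"ry":0,"rz":0,"grip":0.26},{"tx":0,"ty":-0.001,"tz":0.001,"rx":0.013,"ry":0,"rz":0,"grip":0.28},{"tx":0,"ty":-0.002,"tz":0.001,"rx":0.0167,"ry":0,"rz":0,"grip":0.295}]'
python3 -m inch '[{"tx":0,"ty":0,"tz":0.001,"rx":0.003,"ry":0,"rz":0,"grip":0.315},{"tx":0,"ty":-0.001,"tz":0.002,"rx":0.007,"ry":0,"rz":0,"grip":0.335},{"tx":0,"ty":-0.001,"tz":0.003,"rx":0.01,"ry":0,"rz":0,"grip":0.36},{"tx":0,"ty":-0.002,"tz":0.004,"rx":0.013,"ry":0,"rz":0,"grip":0.38},{"tx":0,"ty":-0.0023,"tz":0.005,"rx":0.0167,"ry":0,"rz":0,"grip":0.4}]'
python3 - <<'E'
from h import *
s=cur()[2]; print(s["contact_force"],s["gripper_width"],s["joints"].round(2))
plan(*straddle(24,11,.034,fx=.063))
c=optics.camera("side"); cv2.imwrite("pics/mid.png",cv2.resize(c["image"][230:350,130:250],(600,600),interpolation=2)[...,::-1])
E
```

```text
time_s: 12.12
position: [0.5057, 0.2312, 0.3211]
eef_rot: [0.573, 0.811, 0.099, 0.07]
contact_force: [-1.4, -1.4, -0.7]
gripper_width: 0.0254
finger_force: 0.3
time_s: 12.53
position: [0.5052, 0.2311, 0.3188]
eef_rot: [0.574, 0.813, 0.077, 0.055]
contact_force: [-0.5, -0.4, -0.9]
gripper_width: 0.0341
finger_force: 0.3
[-0.47392626 -0.36682748 -0.85888967] 0.034063482682498834 [-0.37  0.77 -0.23  1.75  0.44  0.48 -0.55]
dist 0.0029 ang 0.11 calls 1
  t [0.0004 0.0071 0.0012] r [-0.0005  0.0003 -0.0003]
```

View pics/mid.png

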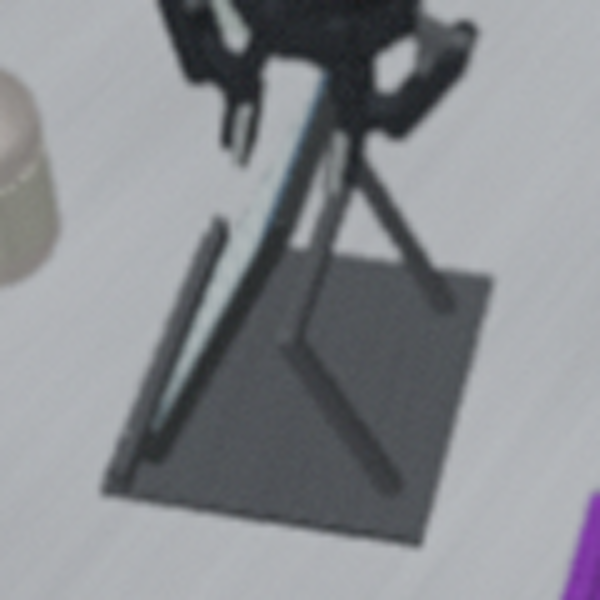

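The crop shows the tablet leaning on the back finger at about 24°, its lower edge still by the lip near (150,455). The lowering is controlled, so I continue.

```bash
python3 -m inch '[{"tx":0,"ty":-0.002,"tz":0.0015,"rx":0.002,"ry":0,"rz":0,"grip":0.41},{"tx":0,"ty":-0.004,"tz":0.003,"rx":0.004,"ry":0,"rz":0,"grip":0.43},{"tx":0,"ty":-0.006,"tz":0.005,"rx":0.007,"ry":0,"rz":0,"grip":0.445},{"tx":0,"ty":-0.009,"tz":0.006,"rx":0.009,"ry":0,"rz":0,"grip":0.46},{"tx":0,"ty":-0.0117,"tz":0.008,"rx":0.011,"ry":0,"rz":0,"grip":0.47}]'
python3 -m inch '[{"tx":0,"ty":-0.003,"tz":0.0015,"rx":0.001,"ry":0,"rz":0,"grip":0.475},{"tx":0,"ty":-0.006,"tz":0.003,"rx":0.002,"ry":0,"rz":0,"grip":0.48},{"tx":0,"ty":-0.009,"tz":0.005,"rx":0.003,"ry":0,"rz":0,"grip":0.485},{"tx":0,"ty":-0.012,"tz":0.006,"rx":0.004,"ry":0,"rz":0,"grip":0.49},{"tx":0,"ty":-0.0145,"tz":0.0077,"rx":0.0056,"ry":0,"rz":0,"grip":0.495}]'
python3 -m inch '[{"tx":0,"ty":-0.0035,"tz":0.0015,"rx":0,"ry":0,"rz":0,"grip":0.495},{"tx":0,"ty":-0.008,"tz":0.003,"rx":0,"ry":0,"rz":0,"grip":0.495},{"tx":0,"ty":-0.013,"tz":0.005,"rx":0,"ry":0,"rz":0,"grip":0.495},{"tx":0,"ty":-0.018,"tz":0.007,"rx":0,"ry":0,"rz":0,"grip":0.495},{"tx":0,"ty":-0.0225,"tz":0.0087,"rx":0,"ry":0,"rz":0,"grip":0.495}]'
python3 - <<'E'
from h import *
s=cur()[2]; print(s["contact_force"],s["joints"].round(2))
plan(*straddle(34,8,.042,fx=.063))
c=optics.camera("side"); cv2.imwrite("pics/low.png",cv2.resize(c["image"][230:350,130:250],(600,600),interpolation=2)[...,::-1])
E
```

```text
time_s: 13.0
position: [0.5014, 0.2297, 0.3148]
eef_rot: [0.575, 0.814, 0.064, 0.045]
contact_force: [-0.6, 0.6, 1.0]
gripper_width: 0.0404
finger_force: 0.4
time_s: 13.42
position: [0.4965, 0.228, 0.3109]
eef_rot: [0.575, 0.815, 0.057, 0.04]
contact_force: [-0.5, -0.5, 0.5]
gripper_width: 0.0423
finger_force: 0.4
time_s: 13.83
position: [0.4885, 0.2252, 0.3062]
eef_rot: [0.575, 0.815, 0.057, 0.041]
contact_force: [0.2, -0.5, 0.1]
gripper_width: 0.0423
finger_force: 0.0
[ 0.18449092 -0.53571465  0.0942673 ] [-0.37  0.78 -0.24  1.8   0.43  0.47 -0.56]
dist 0.0030 ang 0.07 calls 1
  t [0.0002 0.0074 0.0011] r [ 0.      0.0003 -0.0003]
```

View pics/low.png

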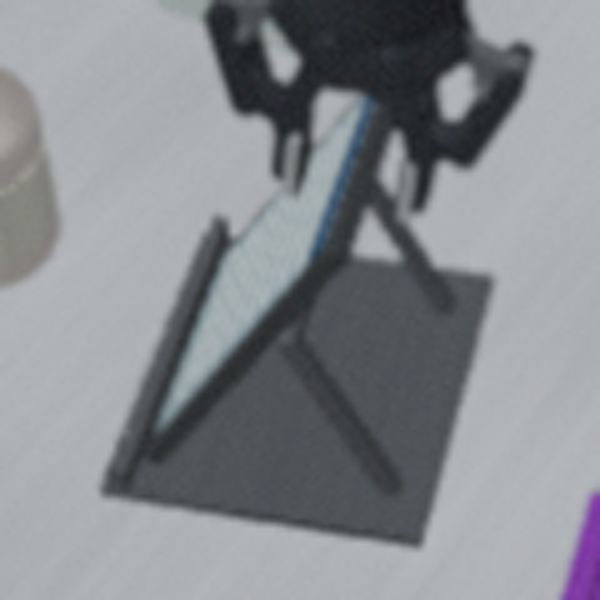

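The tablet rests on the bar and both fingers are clear of it (finger force 0). Withdrawing parallel to the tablet's face, then measuring.

```bash
python3 -m inch '[{"tx":0,"ty":-0.01,"tz":-0.022,"rx":0,"ry":0,"rz":0,"grip":0.495},{"tx":0,"ty":-0.02,"tz":-0.045,"rx":0,"ry":0,"rz":0,"grip":0.495},{"tx":0,"ty":-0.033,"tz":-0.075,"rx":0,"ry":0,"rz":0,"grip":0.495},{"tx":0,"ty":-0.05,"tz":-0.115,"rx":0,"ry":0,"rz":0,"grip":0.495},{"tx":0,"ty":-0.06,"tz":-0.16,"rx":0,"ry":0,"rz":0,"grip":0.495}]'
python3 -m inch '[{"tx":0.1,"ty":0,"tz":-0.06,"rx":0,"ry":0,"rz":0,"grip":0.495},{"tx":-0.08,"ty":-0.02,"tz":-0.14,"rx":0,"ry":0,"rz":0,"grip":0.495},{"tx":-0.16,"ty":-0.03,"tz":-0.2,"rx":0,"ry":0,"rz":0,"grip":0.495},{"tx":-0.24,"ty":-0.04,"tz":-0.2,"rx":0,"ry":0,"rz":0,"grip":0.495},{"tx":-0.32,"ty":-0.05,"tz":-0.2,"rx":0,"ry":0,"rz":0,"grip":0.495}]'
cat > m.py <<'E'
from h import *
L=R.from_euler("z",-SY,degrees=True)
for n in("top","side"):
    c=optics.camera(n); W=cloud(c); S=L.apply(W.reshape(-1,3)-[*SO,0])
    t=np.radians(32); ex=np.array([np.cos(t),0,np.sin(t)]); ez=np.array([-np.sin(t),0,np.cos(t)])
    o=np.array([.0558,0,.0107]); T=np.c_[(S-o)@ex,S[:,1],(S-o)@ez]
    m=(T[:,0]>-.002)&(T[:,0]<.015)&(abs(T[:,1])<.085)&(T[:,2]>.03)&(T[:,2]<.21)
    q=T[m]; A=np.c_[q[:,1:],np.ones(len(q))]; k=np.linalg.lstsq(A,q[:,0],rcond=None)[0]
    r=cv2.minAreaRect((q[:,1:]*1000).astype(np.float32))
    print(n,len(q),"normal offset mid(mm, want 5)",(k@[0,.1,1]*1000).round(2),"tilt err deg",np.degrees(k[:2]).round(2),"rect",np.round(r[0],1),np.round(r[1],1),round(r[2],2))
    b=q[(q[:,2]>.06)&(q[:,2]<.16)]; print("  y span",np.percentile(b[:,1],[1,99]).round(4),"top z",np.percentile(q[:,2],[98,99.7]).round(4))
    st=S[(abs(S[:,1])<.085)&(S[:,0]>.055)&(S[:,0]<.075)&(S[:,2]>.018)&(S[:,2]<.026)]; print("  lip y span",np.percentile(st[:,1],[1,99]).round(4),"x",np.percentile(st[:,0],[5,95]).round(4))
    np.savez(f"fin_{n}.npz",**c)
a=dict(np.load("fin_top.npz"))["image"][130:240,110:220]; b=dict(np.load("fin_side.npz"))["image"][230:350,130:250]
cv2.imwrite("pics/fin.png",np.hstack([cv2.resize(x,(400,400),interpolation=2) for x in(a,b)])[...,::-1])
print(cur()[0],cur()[2]["contact_force"])
E
python3 m.py
```

```text
time_s: 14.3
position: [0.4568, 0.214, 0.3675]
eef_rot: [0.575, 0.815, 0.057, 0.041]
contact_force: [0.6, 0.5, 0.9]
gripper_width: 0.0422
finger_force: 0.0
time_s: 14.72
position: [0.4684, 0.0935, 0.4445]
eef_rot: [0.574, 0.815, 0.058, 0.042]
contact_force: [1.2, 0.3, -0.3]
gripper_width: 0.0423
finger_force: 0.0
top 868 normal offset mid(mm, want 5) 5.82 tilt err deg [0.27 1.31] rect [  1.8 104.8] [124.6 149.1] 0.03
  y span [-0.0597  0.062 ] top z [0.172 0.178]
  lip y span [-0.0782  0.0775] x [0.0561 0.0678]
side 1059 normal offset mid(mm, want 5) 5.14 tilt err deg [-0.79 -0.68] rect [  2.5 112.3] [127.2 163.5] 0.26
  y span [-0.0583  0.0652] top z [0.1923 0.1932]
  lip y span [-0.079  0.079] x [0.0588 0.0678]
[0.46984601 0.08792954 0.44318455] [-0.52424137  1.66923631 -0.76494021]
```

View pics/fin.png

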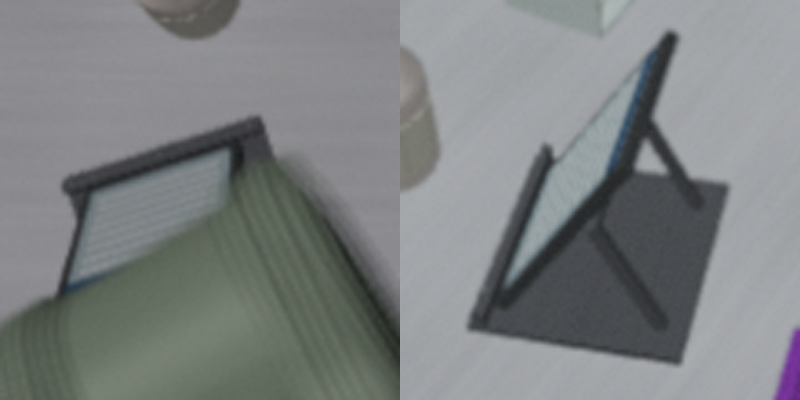

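Both views show the tablet lying on the stand with the screen up. In the side view its lower edge is near (510,300) beside the lip. It is square to within 0.3° and about 2 mm off centre. To check the contact at the lip I'll take a close wrist view.

```bash
python3 - <<'E'
from h import *
r=pose([0,0,0],SY)[1]; plan(np.array([.605,.267,.36]),r)
E
```

```text
dist 0.2393 ang 8.08 calls 2
  t [0.1571 0.2158 0.1349] r [ 0.0224  0.0008 -0.0017]
  t [0.1557 0.2256 0.1198] r [ 0.0224  0.0008 -0.0017]
```

```bash
python3 -m inch '[{"tx":0.03,"ty":0.04,"tz":0.0,"rx":0.004,"ry":0,"rz":0,"grip":0.4},{"tx":0.06,"ty":0.09,"tz":0.01,"rx":0.009,"ry":0,"rz":0,"grip":0.3},{"tx":0.1,"ty":0.13,"tz":0.02,"rx":0.013,"ry":0,"rz":0,"grip":0.2},{"tx":0.13,"ty":0.18,"tz":0.03,"rx":0.018,"ry":0,"rz":-0.001,"grip":0.2},{"tx":0.157,"ty":0.21,"tz":0.05,"rx":0.0224,"ry":0,"rz":-0.0017,"grip":0.2}]'
python3 -m inch '[{"tx":0.03,"ty":0.04,"tz":0.02,"rx":0.004,"ry":0,"rz":0,"grip":0.2},{"tx":0.06,"ty":0.09,"tz":0.06,"rx":0.009,"ry":0,"rz":0,"grip":0.2},{"tx":0.1,"ty":0.14,"tz":0.1,"rx":0.013,"ry":0,"rz":0,"grip":0.2},{"tx":0.13,"ty":0.19,"tz":0.15,"rx":0.018,"ry":0,"rz":-0.001,"grip":0.2},{"tx":0.156,"ty":0.23,"tz":0.2,"rx":0.0224,"ry":0,"rz":-0.0017,"grip":0.2}]'
python3 -m inch '[{"tx":0,"ty":0,"tz":0,"rx":0,"ry":0,"rz":0,"grip":0.2},{"tx":0,"ty":0,"tz":0,"rx":0,"ry":0,"rz":0,"grip":0.2},{"tx":0,"ty":0,"tz":0,"rx":0,"ry":0,"rz":0,"grip":0.2},{"tx":0,"ty":0,"tz":0,"rx":0,"ry":0,"rz":0,"grip":0.2},{"tx":0,"ty":0,"tz":0,"rx":0,"ry":0,"rz":0,"grip":0.2}]'
cat > w.py <<'E'
from h import *
import sys
c=optics.camera("wrist"); np.savez("w3.npz",**c); W=cloud(c)
L=R.from_euler("z",-SY,degrees=True); S=L.apply(W.reshape(-1,3)-[*SO,0]).reshape(W.shape)*1000
# profile along stand x at several y
for y in(-45,-20,5,30,55):
    m=(abs(S[...,1]-y)<1.5)&(S[...,0]>20)&(S[...,0]<75); q=S[m]; q=q[q[:,0].argsort()]
    print(y,len(q),[(round(float(a),1),round(float(z),1)) for a,z in q[::max(1,len(q)//28)][:,[0,2]]] if len(q) else "")
cv2.imwrite(sys.argv[1],np.clip(c["image"][...,::-1]*1.6,0,255).astype(np.uint8))
E
python3 w.py pics/w3.png
```

```text
time_s: 15.23
position: [0.5296, 0.1838, 0.4349]
eef_rot: [0.574, 0.818, 0.028, 0.021]
contact_force: [-0.5, -0.5, 0.0]
gripper_width: 0.0169
finger_force: 0.0
time_s: 15.65
position: [0.5998, 0.2754, 0.3602]
eef_rot: [0.572, 0.82, -0.001, 0.0]
contact_force: [-0.6, -0.2, -0.7]
gripper_width: 0.0173
finger_force: 0.0
time_s: 16.07
position: [0.5995, 0.2733, 0.3615]
eef_rot: [0.573, 0.82, -0.0, 0.001]
contact_force: [-0.8, -0.2, -0.3]
gripper_width: 0.017
finger_force: 0.0
-45 103 [(20.4, 77.9), (21.0, 77.1), (21.6, 75.3), (22.3, 75.0), (22.4, 74.9), (23.2, 75.0), (23.7, 73.2), (32.6, 57.7), (34.2, 56.5), (35.0, 55.5), (35.8, 55.2), (50.3, 29.7), (51.1, 28.0), (52.1, 27.6), (52.9, 25.7), (53.8, 24.3), (54.7, 22.7), (55.6, 21.2), (56.5, 19.0), (57.5, 17.2), (58.4, 16.6), (59.4, 14.7), (60.2, 7.6), (61.5, 20.3), (62.5, 21.3), (63.5, 22.8), (65.4, 20.3), (66.4, 20.3), (67.4, 20.8), (68.3, 21.6), (68.3, 22.3), (70.4, 7.7), (71.4, 6.8), (72.4, 7.6), (74.5, 6.7)]
-20 214 [(20.1, 79.7), (21.3, 78.6), (22.7, 76.6), (24.3, 71.4), (25.6, 69.7), (27.0, 67.6), (28.4, 65.9), (29.7, 63.5), (31.6, 5
[... 866 characters left out ...]
, 59.7), (33.5, 57.4), (34.9, 54.9), (36.8, 50.6), (38.4, 49.7), (40.5, 45.5), (42.1, 44.0), (44.3, 39.4), (45.9, 37.6), (48.3, 33.8), (50.7, 29.2), (52.6, 283.4), (54.8, 21.0), (56.5, 17.0), (58.4, 282.4), (61.2, 20.0), (64.0, 20.9), (66.8, 21.4), (68.6, 21.7), (71.5, 8.0), (73.4, 6.5)]
55 257 [(20.2, 77.3), (21.5, 75.7), (22.7, 73.9), (23.8, 72.0), (25.1, 70.8), (26.4, 68.9), (28.0, 64.4), (29.4, 63.5), (30.6, 60.9), (32.5, 57.8), (34.0, 56.7), (36.0, 52.9), (37.4, 51.1), (38.9, 49.3), (40.8, 44.1), (42.4, 42.7), (44.6, 39.5), (46.8, 34.6), (48.5, 33.3), (50.7, 27.7), (53.2, 23.8), (54.9, 21.7), (57.4, 16.3), (59.2, 14.9), (62.1, 21.6), (65.7, 20.3), (68.4, 20.7), (71.2, 8.9), (74.0, 7.4)]
```

View pics/w3.png

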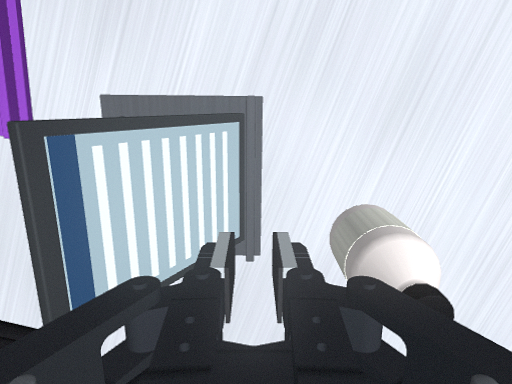

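The wrist view shows the tablet's lower edge along the lip at x≈245, square to it, with about one pixel (~1 mm) of plate showing between them. Friction measured during the slide was about 0.4. A light vertical press with shut fingertips on the middle of the top edge should therefore seat it against the lip.

```bash
python3 - <<'E'
from h import *
r=pose([0,0,0],SY)[1]; plan(np.array([.4968,.2304,.38]),r)
E
```

```text
dist 0.1129 ang 0.52 calls 1
  t [-0.0125 -0.2781 -0.0469] r [0.     0.0005 0.0029]
```

```bash
python3 -m inch '[{"tx":0,"ty":-0.04,"tz":-0.04,"rx":0,"ry":0,"rz":0.003,"grip":0},{"tx":-0.005,"ty":-0.1,"tz":-0.047,"rx":0,"ry":0,"rz":0.003,"grip":0},{"tx":-0.01,"ty":-0.17,"tz":-0.047,"rx":0,"ry":0,"rz":0.003,"grip":0},{"tx":-0.0125,"ty":-0.23,"tz":-0.047,"rx":0,"ry":0,"rz":0.003,"grip":0},{"tx":-0.0125,"ty":-0.278,"tz":-0.047,"rx":0,"ry":0,"rz":0.003,"grip":0}]'
python3 -m inch '[{"tx":0,"ty":0,"tz":0,"rx":0,"ry":0,"rz":0,"grip":0},{"tx":0,"ty":0,"tz":0,"rx":0,"ry":0,"rz":0,"grip":0},{"tx":0,"ty":0,"tz":0.02,"rx":0,"ry":0,"rz":0,"grip":0},{"tx":0,"ty":0,"tz":0.04,"rx":0,"ry":0,"rz":0,"grip":0},{"tx":0,"ty":0,"tz":0.06,"rx":0,"ry":0,"rz":0,"grip":0}]'
python3 -m inch '[{"tx":0,"ty":0,"tz":0.002,"rx":0,"ry":0,"rz":0,"grip":0},{"tx":0,"ty":0,"tz":0.005,"rx":0,"ry":0,"rz":0,"grip":0},{"tx":0,"ty":0,"tz":0.008,"rx":0,"ry":0,"rz":0,"grip":0},{"tx":0,"ty":0,"tz":0.011,"rx":0,"ry":0,"rz":0,"grip":0},{"tx":0,"ty":0,"tz":0.013,"rx":0,"ry":0,"rz":0,"grip":0}]'
```

```text
time_s: 16.53
position: [0.4954, 0.2297, 0.3799]
eef_rot: [0.577, 0.817, -0.001, 0.001]
contact_force: [1.2, 0.6, 1.0]
gripper_width: 0.0003
finger_force: 0.0
time_s: 16.95
position: [0.4972, 0.2308, 0.3538]
eef_rot: [0.576, 0.817, -0.001, 0.0]
contact_force: [0.3, -0.2, -0.2]
gripper_width: -0.0001
finger_force: 0.0
time_s: 17.37
position: [0.497, 0.2308, 0.3498]
eef_rot: [0.576, 0.817, -0.001, 0.0]
contact_force: [-0.9, -1.0, -0.0]
gripper_width: 0.0001
finger_force: 0.0
```

```bash
python3 -m inch '[{"tx":0,"ty":0,"tz":0.0015,"rx":0,"ry":0,"rz":0,"grip":0},{"tx":0,"ty":0,"tz":0.003,"rx":0,"ry":0,"rz":0,"grip":0},{"tx":0,"ty":0,"tz":0.004,"rx":0,"ry":0,"rz":0,"grip":0},{"tx":0,"ty":0,"tz":0.005,"rx":0,"ry":0,"rz":0,"grip":0},{"tx":0,"ty":0,"tz":0.005,"rx":0,"ry":0,"rz":0,"grip":0}]'
python3 - <<'E'
from h import *
print(cur()[2]["contact_force"],cur()[0])
E
```

```text
time_s: 17.78
position: [0.4969, 0.2308, 0.3479]
eef_rot: [0.576, 0.817, -0.001, 0.0]
contact_force: [-1.4, -0.5, 2.4]
gripper_width: -0.0001
finger_force: 1.0
[-1.37956674 -0.46453833  2.36110526] [0.49693027 0.23083979 0.34786613]
```

Touched (2.4 N). Pressing a little further in small steps.

```bash
python3 -m inch '[{"tx":0,"ty":0,"tz":0.001,"rx":0,"ry":0,"rz":0,"grip":0},{"tx":0,"ty":0,"tz":0.001,"rx":0,"ry":0,"rz":0,"grip":0},{"tx":0,"ty":0,"tz":0.002,"rx":0,"ry":0,"rz":0,"grip":0},{"tx":0,"ty":0,"tz":0.002,"rx":0,"ry":0,"rz":0,"grip":0},{"tx":0,"ty":0,"tz":0.002,"rx":0,"ry":0,"rz":0,"grip":0}]'
python3 -m inch '[{"tx":0,"ty":0,"tz":0.001,"rx":0,"ry":0,"rz":0,"grip":0},{"tx":0,"ty":0,"tz":0.001,"rx":0,"ry":0,"rz":0,"grip":0},{"tx":0,"ty":0,"tz":0.0015,"rx":0,"ry":0,"rz":0,"grip":0},{"tx":0,"ty":0,"tz":0.0015,"rx":0,"ry":0,"rz":0,"grip":0},{"tx":0,"ty":0,"tz":0.0015,"rx":0,"ry":0,"rz":0,"grip":0}]'
```

```text
time_s: 18.2
position: [0.4969, 0.2309, 0.3473]
eef_rot: [0.576, 0.817, -0.001, 0.0]
contact_force: [-2.1, -0.5, 7.3]
gripper_width: 0.0
finger_force: 3.7
time_s: 18.62
position: [0.4969, 0.2308, 0.347]
eef_rot: [0.576, 0.817, -0.001, 0.001]
contact_force: [-3.5, -1.1, 13.6]
gripper_width: 0.0003
finger_force: 6.9
```

13.6 N and now stiff, so it is seated. Retracting straight up, then going back to the same viewpoint to check by numbers.

```bash
python3 -m inch '[{"tx":0,"ty":0,"tz":-0.003,"rx":0,"ry":0,"rz":0,"grip":0},{"tx":0,"ty":0,"tz":-0.01,"rx":0,"ry":0,"rz":0,"grip":0},{"tx":0,"ty":0,"tz":-0.04,"rx":0,"ry":0,"rz":0,"grip":0},{"tx":0,"ty":0,"tz":-0.08,"rx":0,"ry":0,"rz":0,"grip":0},{"tx":0,"ty":0,"tz":-0.1,"rx":0,"ry":0,"rz":0,"grip":0}]'
python3 -m inch '[{"tx":0,"ty":0.07,"tz":0,"rx":0,"ry":0,"rz":0,"grip":0},{"tx":0,"ty":0.14,"tz":0,"rx":0,"ry":0,"rz":0,"grip":0},{"tx":0.01,"ty":0.2,"tz":0.02,"rx":0,"ry":0,"rz":0,"grip":0},{"tx":0.0125,"ty":0.25,"tz":0.04,"rx":0,"ry":0,"rz":0,"grip":0},{"tx":0.0125,"ty":0.277,"tz":0.06,"rx":0,"ry":0,"rz":0,"grip":0}]'
python3 -m inch '[{"tx":0,"ty":0,"tz":0,"rx":0,"ry":0,"rz":0,"grip":0},{"tx":0,"ty":0,"tz":0,"rx":0,"ry":0,"rz":0,"grip":0},{"tx":0,"ty":0,"tz":0,"rx":0,"ry":0,"rz":0,"grip":0},{"tx":0,"ty":0,"tz":0,"rx":0,"ry":0,"rz":0,"grip":0},{"tx":0,"ty":0,"tz":0,"rx":0,"ry":0,"rz":0,"grip":0}]'
cp w3.npz w3_before.npz; python3 w.py pics/w4.png >/dev/null
python3 - <<'E'
from h import *
L=R.from_euler("z",-SY,degrees=True)
for f in("w3_before","w3"):
    c=dict(np.load(f+".npz")); S=L.apply(cloud(c).reshape(-1,3)-[*SO,0])*1000
    for y0,y1 in((-58,-30),(-30,-10),(20,60)):
        m=(S[:,1]>y0)&(S[:,1]<y1)&(S[:,2]<110)
        s=S[m]; t=s[(s[:,0]>20)&(s[:,0]<52)&(s[:,2]>25)]; k=np.polyfit(t[:,2],t[:,0],1)
        l=s[(s[:,0]>58)&(s[:,2]>19)&(s[:,2]<25)]
        l=l[l[:,0]>61] 
        print(f,(y0,y1),"face x at z=13.3:",np.polyval(k,13.3).round(2),"lean",np.degrees(np.arctan(-k[0])).round(2),"lip x mid",l[:,0].mean().round(2),"inner",np.percentile(l[:,0],50).round(2)-4, "outer",np.percentile(l[:,0],98).round(2))
    q=S[(S[:,0]>0)&(S[:,0]<50)&(S[:,2]>25)&(S[:,2]<110)]; print("  tablet y",np.percentile(q[:,1],[.5,99.5]).round(1))
E
```

```text
time_s: 19.03
position: [0.4971, 0.231, 0.3878]
eef_rot: [0.576, 0.817, -0.0, 0.001]
contact_force: [0.4, -0.1, 0.7]
gripper_width: -0.0002
finger_force: 0.0
time_s: 19.45
position: [0.601, 0.2734, 0.3613]
eef_rot: [0.576, 0.817, -0.001, 0.0]
contact_force: [-1.2, -0.0, -1.0]
gripper_width: 0.0002
finger_force: 0.0
time_s: 19.87
position: [0.5994, 0.2726, 0.363]
eef_rot: [0.576, 0.817, -0.001, 0.001]
contact_force: [0.5, -0.4, -1.5]
gripper_width: 0.0002
finger_force: 0.0
w3_before (-58, -30) face x at z=13.3: 60.38 lean 31.49 lip x mid 87.6 inner 62.400000000000006 outer 160.18
w3_before (-30, -10) face x at z=13.3: 60.39 lean 31.46 lip x mid 98.2 inner 63.129999999999995 outer 195.58
w3_before (20, 60) face x at z=13.3: 60.36 lean 31.54 lip x mid 65.15 inner 60.95 outer 68.63
  tablet y [-57.4  64.3]
w3 (-58, -30) face x at z=13.3: 61.45 lean 32.02 lip x mid 92.76 inner 63.269999999999996 outer 160.32
w3 (-30, -10) face x at z=13.3: 61.52 lean 32.0 lip x mid 99.01 inner 63.269999999999996 outer 194.86
w3 (20, 60) face x at z=13.3: 61.35 lean 31.97 lip x mid 65.45 inner 61.45 outer 69.12
  tablet y [-58.3  64.2]
```

Before handing in, the lean measures 32.0° and the lower edge is against the lip. The tablet is square, roughly 2 to 3 mm off centre, and the robot is clear of everything.

```bash
python3 -c "
from station import workorder; print(workorder.finish_job())"
```

```text
the job is handed in; nothing more can be done
None
```

The tablet is on the steel stand, screen up and outward, leaning 32° with its lower edge against the lip and its back on the bar, square and about 2–3 mm off centre; it is released, no other objects were touched, and the job was handed in at about 20 s.

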